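Close and lock the access panel of a stage drive unit

TASK

Close the access panel of the drive unit: with the fingertips, press the raised panel down until it is shut flush. Then set a fingertip well down into the wide slot of the round fastener in the panel and turn it a quarter turn clockwise, as far as it goes, so that the panel is locked, and draw the finger out. Do not lift the panel any higher, and leave the things standing beside the unit where they are.

Things in the scene. Friction and masses are not known exactly. Their poses are not given: they have to be found in the camera images.
- unit: White sheet-metal drive unit, a fixed box 250 x 220 x 100 mm (its x, y, z), its open top covered by the hinged grey panel. Origin: centre of its underside, on the work surface; x axis points from the panel's free edge (nearer the robot) to the hinge side, z up. A black knob sticks out 28 mm from its -y side, 50 mm up.
- lid (a joint): Panel hinge, rad: 0 = shut flush (firm stop), grows as the free edge rises; starts 0.18 to 0.40. Axis along the unit's y, at unit x = +110 mm, z = 100 mm. Panel 230 mm from hinge to free edge, 210 mm wide, 6 mm thick, 0.6 kg with fastener; shut, its top face is 106 mm above the work surface. Stiff hinge: the panel stays where left; pressing it down near the free edge takes about 1 to 5 N.
- panel_edge (a point): Middle of the panel's free edge, on its top face. Its x axis runs along the panel to the hinge (230 mm away), y along the edge, z out of the top face. While the fastener is unlocked, the middle of the panel is a plain closed face from this edge to about 55 mm from it (head included): a place to press.
- fastener (a joint): Turn of the fastener, rad, clockwise seen from above: 0 = unlocked, slot parallel to the free edge; 1.571 = locked, slot in line with two black marks, pointing to the hinge; firm stops at both. Starts 0 to 0.25, stays where left, takes about 0.1 N m. A tongue under the panel slips beneath a fixed keeper and locks it; turned with the panel raised, it keeps the panel from shutting.
- fastener_top (a point): Centre of the round aluminium head (116 mm diameter), on its axis, level with its top face: 2 mm above the panel, 108 mm above the work surface when shut; 85 mm from the free edge. y axis along the slot, turning with the head; z up. Slot: 90 mm long (45 each way along y), 40 wide, 15 deep, upright walls, closed floor. Closed fingertips fit in either half, to push its long wall round.
- eyepiece: Loose black microscope eyepiece, 36 mm across, 55 mm tall, standing beside the unit; to be left where it is. Origin under its centre.
- jar: Loose small glass jar with a white lid, 44 mm across, 60 mm tall, beside the unit; to be left where it is. Origin under its centre.
- tray: Loose black specimen tray with compartments, 70 x 90 x 18 mm, beside the unit; to be left where it is. Origin under its centre.

How it is judged:
On the way, in this order (a step that is already met when the one before it is completed fails the run):
1. the panel is pressed shut while the fastener is still unlocked (value of joint lid below 0.02 rad and value of joint fastener below 0.6 rad), for 0.1 s.
2. the fastener is being turned by a fingertip down in its slot, the panel shut (the grasp point less than 16 mm above the head's top face, as the fingertips stand about 19 mm past it) (value of joint lid below 0.03 rad and value of joint fastener between 0.65 and 1.35 rad and z of the grasp point in the frame of fastener_top below 0.016 m and horizontal distance between the grasp point and fastener_top below 0.1 m), for 0.05 s.
3. the fastener is turned to its locked end with the panel shut (value of joint lid below 0.03 rad and value of joint fastener above 1.4 rad), for 0.2 s.
At the end, for the whole second after the job is handed in: The panel is shut (within 0.025 rad, about 5 mm at its free edge) and the fastener stands at its locked end (turned beyond 1.40 of 1.571 rad) (value of joint lid below 0.025 rad and value of joint fastener above 1.4 rad); the robot touches nothing.
It fails at once if the panel is lifted clearly higher than it can stand at the start (value of joint lid above 0.47 rad).
It fails at once if the eyepiece is moved by more than 20 mm or lifted (distance of eyepiece from where it was at the start of the episode above 0.02 m).
It fails at once if the jar is moved by more than 20 mm or lifted (distance of jar from where it was at the start of the episode above 0.02 m).
It fails at once if the tray is moved by more than 20 mm or lifted (distance of tray from where it was at the start of the episode above 0.02 m).
It also fails if it takes over 43 s, if anything falls off the work surface, if the arm or the gripper's body presses on something with over 40 N, if the wrist force passes 120 N, or if a joint passes its speed limit or range.

ROBOT

A 6-joint arm with a two-finger parallel gripper is mounted at the origin on the work surface. World frame = base frame: x ahead of the robot, y to its left, z up, the work surface at z = 0. Lengths are in m, angles in rad, forces in N, time in s.
With the tool pointing down it reaches from about 0.35 to 0.725 m from the base axis. Payload 6 kg.
Tool frame: the origin (TCP) lies midway between the tips of the shut fingers; the grasp point (between the pads) lies 19 mm behind it; z points along the fingers, y is the line along which they close (so a half turn about z gives the same grasp; the last joint's range is limited). The gripper opens to 85 mm and grips with 20 to 120 N. Pads are 22 mm wide; open, the fingers measure 114 mm over their backs; the gripper's body (76 mm by 85 mm) begins 54 mm behind the grasp point. The pads swing forward as they close: fully open they stand 13 mm farther back than shut.
Start: joints at [-0.94, 0.04, 0.085, 0, -1.615, -0.334], TCP at [0.175, -0.574, 0.231] pointing down, gripper open.
Joint ranges: [-2.56, 2.56], [-1.29, 2.01], [-1.08, 1.49], [-3.29, 1.98], [-2.81, -0.18], [-2.99, 2.99]. Speed limits (rad/s): [2.57, 2.57, 3.01, 3.14, 3.14, 3.14].

INTERFACE

Orientations are given as a 3x3 rotation matrix whose columns are the frame's x, y, z axes.
In Python, from station import env gives the robot as it stands. The module is installed in compiled form; this text tells all that it offers.
- The arm moves only by the shell command python3 -m handwheel 'ROWS'. ROWS is JSON, a list of rows, each a list of 3 entries, a list of its own where there are three numbers: the shift along the tool's x, y, z in m, then the turn, a rotation vector about the tool's x, y, z in rad, then the gripper's target within -1 to 1 (fully open at 1, half-way at 0, shut at -1). In form: [[[tx, ty, tz], [wx, wy, wz], claw], ...]. A call has 1 to 10 rows; each row is the pose to reach, as a shift and turn from the pose commanded when the call began, along the tool's axes at that moment; what a row does not reach only later rows make up. A row lasts 1/10 s, in which the tool goes at most 50 mm and 8.59 degrees, less where a joint would pass 70% of its speed; a pose out of reach is approached as far as the arm can. A call with a gripper value outside its range is refused whole. The fingers move at their own pace and stop on an object; the grip force is fixed at half the most. Time passes only in rows, so rows that repeat a pose let the fingers close. It gives the time, the measured TCP pose, the force, the opening and the grip force at its end, in the units of the state.
- env.get_obs(): the state, without advancing time (a new reading comes with each control period).
- env.snapshot(name): name is "scene" or "top" or "wrist"; returns (picture, depth): 480x640x3 uint8, blue, green, red; 480x640 float32, m along the optical axis (not along the pixel's ray), 0 where there is no reading.
- env.camera_info(name): a dict with "camera_matrix" (3x3 intrinsics, pixels), "distortion" ([k1, k2, p1, p2, k3] as OpenCV has them; the pictures are not rectified), "xyz" and "rotation" of the camera in the world. Camera axes: x right, y down, z forward; pixel columns grow to the right and rows downward; lengths in m; the calibration is good to about 2 mm. A picture is of the moment at which its call begins: read the wrist's pose just before it. camera_info takes no time and is no camera call; for the wrist camera it gives the pose at the moment of the call.
- env.job_done(): hands the job in; it is judged then, once.
The state is a dict: "clock": time; "joints": joint angles; "dq": joint speeds; "joint_torque": joint torques, N m; "ee_pos": TCP position; "orientation": TCP orientation; "force": force on the tool from outside, world axes, zero at the start; "ft_torque": the same for the moment, N m; "finger_gap": finger opening in m; "finger_force": force on a finger pad.
Only numpy, scipy, OpenCV 4.12 (cv2) and the standard library are available. Lean on these libraries where they do the work, as an engineer would, in place of code of your own. Each camera call takes 0.05 s, during which the arm holds its last target. There are 200 camera calls.

## Working session

There is one attempt and no reset: what is moved stays moved. The work goes in short steps, Python scripts to look and compute and a shell command to move; the robot and the scene stay as the last step left them, time stands still between calls to the robot, and variables do not carry over. Pictures are saved under pics/ and viewed, at most 10 in all, crops included, and the job is handed in when it is done.

```bash
mkdir -p pics; cat > h.py <<'E'
import numpy as np, cv2, json
from station import env
def snap(n,f):
    im,d=env.snapshot(n); ci=env.camera_info(n)
    cv2.imwrite(f'pics/{f}.png',im); np.savez(f'pics/{f}.npz',d=d,K=ci['camera_matrix'],D=ci['distortion'],t=ci['xyz'],R=ci['rotation'])
def P(f,uv,r=1):
    z=np.load(f'pics/{f}.npz'); out=[]
    for u,v in uv:
        n=cv2.undistortPoints(np.array([[[u,v]]],float),np.array(z['K']),np.array(z['D']))[0,0]
        w=z['d'][int(v)-r:int(v)+r+1,int(u)-r:int(u)+r+1]; w=w[w>0]; dd=np.median(w) if len(w) else np.nan
        out.append(z['R']@(np.array([n[0],n[1],1])*dd)+z['t'])
    return np.array(out)
E
python3 - <<'E'
from h import *
np.set_printoptions(precision=4,suppress=True)
snap('top','top0');snap('scene','scene0')
o=env.get_obs();print(o['clock'],o['ee_pos'],o['orientation'],o['force'])
E
```

```text
0.1 [ 0.1755 -0.5735  0.2304] [[-0.9563 -0.2924 -0.0005]
 [-0.2924  0.9563  0.0015]
 [ 0.0001  0.0016 -1.    ]] [ 0.3797 -0.46   -0.2293]
```

View pics/top0.png

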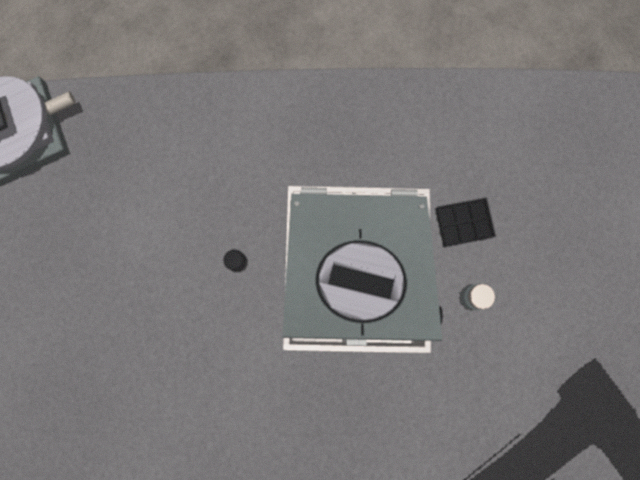

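View pics/scene0.png

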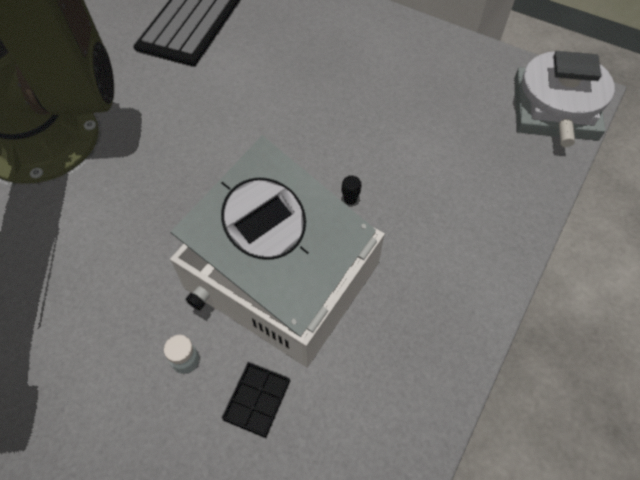

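The top view shows the unit with its rim corners at (288,188), (430,190), (285,350) and (431,351). The raised panel's free edge runs from (285,337) to (441,341). The head is centred at (361,281), with the slot slightly turned from (331,273) to (394,289). The eyepiece is at (235,260), the jar at (482,296) and the tray at (465,222). The scene view agrees: slot centre (264,220), panel corners (174,233) and (264,140).

```bash
python3 - <<'E'
from h import *
np.set_printoptions(precision=4,suppress=True)
pts=dict(rimHL=(290,189),rimHR=(429,191),rimFL=(286,347),rimFR=(429,349),edgeL=(288,336),edgeM=(363,338),edgeR=(438,339),panHL=(296,203),panHR=(424,206),headF=(361,310),headH=(361,252),slotL=(331,273),slotR=(394,289),slotc=(362,281),eye=(235,260),jar=(482,296),tray=(465,222))
p=P('top0',pts.values())
for k,q in zip(pts,p): print(k,q)
s=dict(edgeFR=(176,234),edgeFL=(264,143),slotc=(264,220),rimHR=(306,332),rimHL=(380,236),knob=(196,300),jar=(178,348),eye=(351,185))
for k,q in zip(s,P('scene0',s.values())): print('scene',k,q)
# panel plane fit
uv=[(u,v) for u in range(292,432,6) for v in range(205,335,6) if (u-361)**2+(v-281)**2>52**2]
q=P('top0',uv); q=q[np.isfinite(q).all(1)]
A=np.c_[q[:,:2],np.ones(len(q))]
c=np.linalg.lstsq(A,q[:,2],rcond=None)[0]; print('plane',c,np.std(A@c-q[:,2]),'tilt',np.arctan(np.hypot(*c[:2])))
E
```

```text
rimHL [0.6966 0.095  0.1008]
rimHR [ 0.7129 -0.1435  0.0016]
rimFL [0.4558 0.1032 0.1014]
rimFR [ 0.4484 -0.1107  0.0999]
edgeL [0.4772 0.0939 0.1943]
edgeM [ 0.4729 -0.0043  0.1939]
edgeR [ 0.4692 -0.1035  0.1931]
panHL [0.6715 0.0853 0.114 ]
panHR [ 0.6637 -0.1094  0.1137]
headF [ 0.5094 -0.0037  0.1802]
headH [ 0.5914 -0.0085  0.1477]
slotL [0.5624 0.0349 0.1439]
slotR [ 0.5371 -0.0508  0.1689]
slotc [ 0.55   -0.0088  0.1471]
eye [0.5918 0.1878 0.0553]
jar [ 0.5263 -0.2081  0.061 ]
tray [ 0.6544 -0.2005  0.0148]
scene edgeFR [ 0.4775 -0.1079  0.1913]
scene edgeFL [0.4877 0.0906 0.1897]
scene slotc [ 0.5489 -0.0057  0.1493]
scene rimHR [ 0.6841 -0.1064  0.099 ]
scene rimHL [0.6992 0.0888 0.0993]
scene knob [ 0.5051 -0.138   0.0638]
scene jar [ 0.528  -0.2111  0.0589]
scene eye [0.5973 0.1818 0.0548]
plane [-0.4525  0.0621  0.4109] 0.01392524810586081 tilt 0.42848824558312765
```

```bash
python3 -m handwheel '[[[-0.23,0.23,-0.03],[0,0,-0.52],-1],[[-0.23,0.23,-0.03],[0,0,-0.52],-1],[[-0.23,0.23,-0.03],[0,0,-0.52],-1],[[-0.23,0.23,-0.03],[0,0,-0.52],-1],[[-0.23,0.23,-0.03],[0,0,-0.52],-1],[[-0.23,0.23,-0.03],[0,0,-0.52],-1],[[-0.23,0.23,-0.03],[0,0,-0.52],-1],[[-0.23,0.23,-0.03],[0,0,-0.52],-1],[[-0.23,0.23,-0.03],[0,0,-0.52],-1]]'
cat >> h.py <<'E'
def to(x,y,z,yaw):
    "shift/turn in tool axes to reach tip position and tool-y yaw"
    o=env.get_obs(); R=np.array(o['orientation']); 
    from scipy.spatial.transform import Rotation as Ro
    yv=np.array([-np.sin(yaw),np.cos(yaw),0]); zv=np.array([0,0,-1.]); T=np.c_[np.cross(yv,zv),yv,zv]
    print('ee',np.round(o['ee_pos'],4),'shift',np.round(R.T@(np.array([x,y,z])-o['ee_pos']),4),'turn',np.round(Ro.from_matrix(R.T@T).as_rotvec(),4),'F',np.round(o['force'],1),'t',o['clock'])
E
python3 -c "
from h import *
to(.481,-.0045,.25,1.33)"
```

```text
clock: 1.0
ee_pos: [0.3284, -0.2861, 0.2612]
orientation: [[-0.683, -0.73, -0.0], [-0.73, 0.683, 0.0], [-0.0, 0.0, -1.0]]
force: [-1.6, -0.0, -0.3]
finger_gap: 0.0003
finger_force: 0.0
ee [ 0.3284 -0.2861  0.2612] shift [-0.3099  0.0809  0.0112] turn [ 1.000e-04  1.000e-04 -5.113e-01] F [-1.6 -0.  -0.3] t 1.0
```

```bash
python3 -m handwheel '[[[-0.31,0.081,0.011],[0,0,-0.511],-1],[[-0.31,0.081,0.011],[0,0,-0.511],-1],[[-0.31,0.081,0.011],[0,0,-0.511],-1],[[-0.31,0.081,0.011],[0,0,-0.511],-1],[[-0.31,0.081,0.011],[0,0,-0.511],-1],[[-0.31,0.081,0.011],[0,0,-0.511],-1],[[-0.31,0.081,0.011],[0,0,-0.511],-1],[[-0.31,0.081,0.011],[0,0,-0.511],-1],[[-0.31,0.081,0.011],[0,0,-0.511],-1]]'
python3 -c "
from h import *
to(.481,-.0045,.20,1.33); snap('wrist','w0')"
```

```text
clock: 1.9
ee_pos: [0.4813, -0.0061, 0.2498]
orientation: [[-0.241, -0.97, -0.001], [-0.97, 0.241, -0.001], [0.001, 0.001, -1.0]]
force: [0.5, 0.2, 0.6]
finger_gap: -0.0001
finger_force: 0.0
ee [ 0.4813 -0.0061  0.2498] shift [-0.0015  0.0007  0.0498] turn [ 0.0011 -0.0011 -0.003 ] F [0.5 0.2 0.6] t 1.9
```

View pics/w0.png

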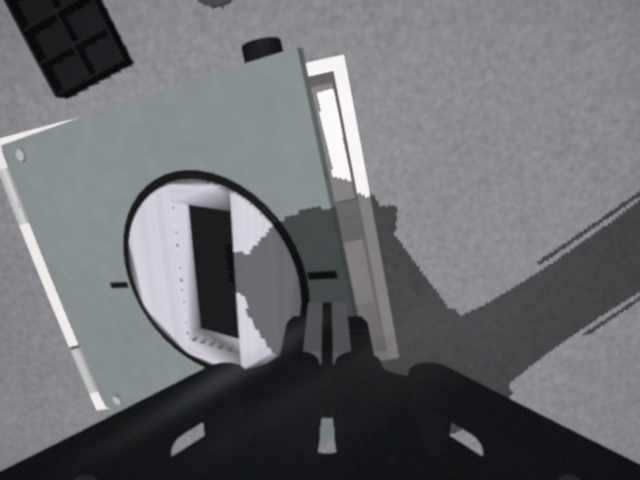

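The wrist view shows the shut fingertips, around (327,330), over the plain strip between the head and the free edge. The slot runs from (210,205) to (215,345). I'll press here.

```bash
python3 -m handwheel '[[[0,0,0.025],[0,0,0],-1],[[0,0,0.05],[0,0,0],-1],[[0,0,0.06],[0,0,0],-1],[[0,0,0.068],[0,0,0],-1],[[0,0,0.076],[0,0,0],-1],[[0,0,0.084],[0,0,0],-1],[[0,0,0.092],[0,0,0],-1],[[0,0,0.1],[0,0,0],-1],[[0,0,0.108],[0,0,0],-1],[[0,0,0.116],[0,0,0],-1]]'

```

```text
clock: 2.95
ee_pos: [0.4811, -0.005, 0.1335]
orientation: [[-0.24, -0.971, -0.001], [-0.971, 0.24, 0.0], [0.0, 0.001, -1.0]]
force: [-2.2, 0.1, 1.9]
finger_gap: -0.0003
finger_force: 1.4
```

```bash
python3 -m handwheel '[[[0,0,0.008],[0,0,0],-1],[[0,0,0.016],[0,0,0],-1],[[0,0,0.021],[0,0,0],-1],[[0,0,0.024],[0,0,0],-1],[[0,0,0.026],[0,0,0],-1],[[0,0,0.026],[0,0,0],-1]]'

```

```text
clock: 3.55
ee_pos: [0.4815, -0.005, 0.1083]
orientation: [[-0.241, -0.971, 0.0], [-0.971, 0.241, 0.0], [-0.0, -0.0, -1.0]]
force: [-0.5, 0.5, 0.3]
finger_gap: 0.0003
finger_force: 0.0
```

```bash
python3 -m handwheel '[[[0,0,0.001],[0,0,0],-1],[[0,0,0.002],[0,0,0],-1],[[0,0,0.002],[0,0,0],-1],[[0,0,0.002],[0,0,0],-1]]'

```

```text
clock: 3.95
ee_pos: [0.4817, -0.0051, 0.1079]
orientation: [[-0.24, -0.971, 0.002], [-0.971, 0.24, 0.0], [-0.001, -0.002, -1.0]]
force: [-4.8, 1.9, 7.7]
finger_gap: 0.0002
finger_force: 4.1
```

```bash
python3 -m handwheel '[[[0,0,0.0015],[0,0,0],-1],[[0,0,0.0015],[0,0,0],-1],[[0,0,0.0015],[0,0,0],-1],[[0,0,-0.02],[0,0,0],-1],[[0,0,-0.07],[0,0,0],-1],[[0,0,-0.12],[0,0,0],-1],[[0,0,-0.15],[0,0,0],-1],[[0,0,-0.15],[0,0,0],-1]]'
python3 -c "
from h import *
to(.481,-.0045,.20,1.33); snap('wrist','w1'); snap('top','top1'); to(.481,-.0045,.20,1.33)"
```

```text
clock: 4.75
ee_pos: [0.4831, -0.0051, 0.2617]
orientation: [[-0.241, -0.971, 0.009], [-0.971, 0.241, 0.002], [-0.004, -0.008, -1.0]]
force: [-0.2, 0.2, -0.6]
finger_gap: 0.0001
finger_force: 0.0
ee [ 0.4831 -0.0051  0.2617] shift [0.0001 0.0027 0.0617] turn [-0.008   0.0038 -0.0025] F [-0.2  0.2 -0.6] t 4.75
ee [ 0.4816 -0.0048  0.2564] shift [-0.      0.0007  0.0564] turn [-0.0006  0.0013 -0.0022] F [-0.2  0.4 -1.4] t 4.85
```

View pics/w1.png

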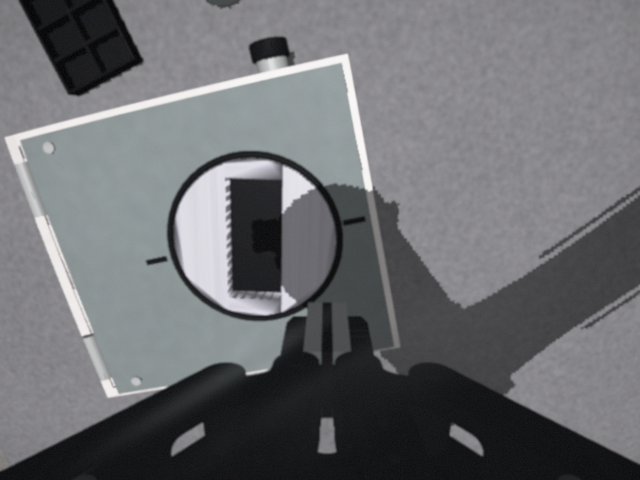

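View pics/top1.png

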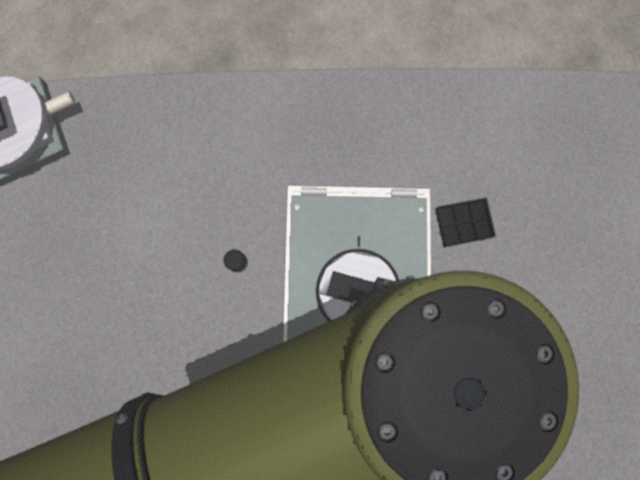

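The wrist view now shows the panel flush. The head circle spans x 168–343 and y 152–322, centred near (255,237). The slot's right wall lies at x≈282, parallel to tool x, and its floor spans (230,178) to (281,297). The top view also shows the panel flat and the loose items where they were.

```bash
python3 - <<'E'
from h import *
np.set_printoptions(precision=4,suppress=True)
def plane(f,uv,h):
    z=np.load(f'pics/{f}.npz'); out=[]
    for p in uv:
        n=cv2.undistortPoints(np.array([[p]],float),np.array(z['K']),np.array(z['D']))[0,0]
        r=z['R']@np.array([n[0],n[1],1]); out.append(z['t']+r*(h-z['t'][2])/r[2])
    return np.array(out)
print('depth head/panel/floor',P('w1',[(200,237),(315,200),(320,240),(255,105),(250,195),(250,280)]))
print('circle',plane('w1',[(168,237),(343,237),(255,152),(255,322),(255,237)],.107))
print('wallR ends',plane('w1',[(282,163),(282,315)],.108),'floor',plane('w1',[(230,178),(281,178),(230,297)],.093))
print('marks',plane('w1',[(156,261),(354,220)],.106))
print('top circle',plane('top1',[(317,291),(358,249),(358,291)],.107))
# ellipse from depth: head points z>0.107
z=np.load('pics/w1.npz');im=cv2.imread('pics/w1.png')
uv=[(u,v) for u in range(150,360,2) for v in range(140,335,2)]
q=P('w1',uv,0);m=np.abs(q[:,2]-.108)<.004
d=z['d'];m2=q[:,2]<.1;print('slot floor centroid',q[m2].mean(0),q[m2].min(0),q[m2].max(0),m2.sum())
s=q[m2][:,:2]; w,V=np.linalg.eigh(np.cov(s.T));print(np.sqrt(w*12),V[:,1],np.median(q[m][:,2]))
E
```

```text
depth head/panel/floor [[ 0.5725 -0.0181  0.1051]
 [ 0.4857 -0.0241  0.1054]
 [ 0.4894  0.0048  0.1052]
 [ 0.5087 -0.0953  0.1027]
 [ 0.5319 -0.0366  0.0906]
 [ 0.5512  0.027   0.09  ]]
circle [[ 0.5943 -0.024   0.107 ]
 [ 0.4729  0.0061  0.107 ]
 [ 0.5166 -0.0658  0.107 ]
 [ 0.5527  0.0549  0.107 ]
 [ 0.5335 -0.0089  0.107 ]]
wallR ends [[ 0.5008 -0.0544  0.108 ]
 [ 0.531   0.0537  0.108 ]] floor [[ 0.5418 -0.0522  0.093 ]
 [ 0.5062 -0.0433  0.093 ]
 [ 0.5697  0.0359  0.093 ]]
marks [[ 0.6097 -0.0088  0.106 ]
 [ 0.4625 -0.0039  0.106 ]]
top circle [[ 0.5383  0.0556  0.107 ]
 [ 0.6004 -0.0074  0.107 ]
 [ 0.5372 -0.0057  0.107 ]]
slot floor centroid [ 0.5374 -0.0054  0.0905] [ 0.4471 -0.0635  0.0051] [0.5756 0.0425 0.1   ] 1582
[0.0443 0.0935] [0.3073 0.9516] 0.10499825123004389
```

```bash
python3 - <<'E'
from h import *
np.set_printoptions(precision=4,suppress=True)
snap('wrist','w2a');snap('wrist','w2');to(.5,0,.2,1.3)
uv=[(u,v) for u in range(150,400) for v in range(120,335)]
q=P('w2',uv,0)
m=(q[:,2]>.085)&(q[:,2]<.098)&(np.hypot(q[:,0]-.5365,q[:,1]+.006)<.056)
s=q[m]; print('floor',m.sum(),np.median(s[:,2]),'head z',P('w2',[(200,237),(320,240)])[:,2])
(c,wh,a)=cv2.minAreaRect((s[:,:2]*1000).astype(np.float32)); print(c,wh,a)
# top head slot opening: rays of floor-visible pixels
for k in (0,1): print(np.percentile(s[:,k],[0,1,50,99,100]))
im=cv2.imread('pics/w2.png')
g=cv2.cvtColor(im,cv2.COLOR_BGR2GRAY); mk=(g<45).astype(np.uint8); mk[:,:150]=0;mk[335:]=0;mk[:140]=0;mk[:,360:]=0
cs,_=cv2.findContours(mk,cv2.RETR_CCOMP,cv2.CHAIN_APPROX_NONE)
z=np.load('pics/w2.npz')
for ct in cs:
    if len(ct)>250:
        n=cv2.undistortPoints(ct.astype(float),np.array(z['K']),np.array(z['D']))[:,0]
        r=(np.c_[n,np.ones(len(n))]@z['R'].T); p=z['t']+r*((.107-z['t'][2])/r[:,2])[:,None]
        print('circ',cv2.minEnclosingCircle((p[:,:2]*1000).astype(np.float32)),len(ct))
E
```

```text
ee [ 0.481  -0.005   0.2547] shift [-0.0095 -0.0174  0.0547] turn [ 0.0021 -0.0006  0.0279] F [-0.7  0.3 -0.1] t 4.95
floor 6232 0.09293499948091777 head z [0.1077 0.1078]
(538.1445922851562, -5.30706787109375) (89.06653594970703, 38.54755401611328) 73.87527465820312
[0.5074 0.5116 0.5383 0.5653 0.5686]
[-0.0528 -0.0495 -0.0072  0.039   0.0421]
circ ((534.666015625, -8.718181610107422), 43.799922943115234) 317
circ ((534.4602661132812, 1.672210693359375), 71.17510223388672) 556
circ ((536.8219604492188, -6.286962985992432), 60.523983001708984) 471
```

```bash
python3 -c "
from h import *
to(.529,-.033,.125,1.289)"
```

```text
ee [ 0.481  -0.005   0.2547] shift [ 0.0156 -0.0536  0.1296] turn [ 0.0021 -0.0006  0.0389] F [-0.7  0.3 -0.1] t 4.95
```

```bash
python3 -m handwheel '[[[0.0156,-0.0536,0.03],[0.002,-0.001,0.039],-1],[[0.0156,-0.0536,0.06],[0.002,-0.001,0.039],-1],[[0.0156,-0.0536,0.09],[0.002,-0.001,0.039],-1],[[0.0156,-0.0536,0.12],[0.002,-0.001,0.039],-1],[[0.0156,-0.0536,0.13],[0.002,-0.001,0.039],-1],[[0.0156,-0.0536,0.13],[0.002,-0.001,0.039],-1],[[0.0156,-0.0536,0.13],[0.002,-0.001,0.039],-1]]'
python3 -c "
from h import *
to(.529,-.033,.098,1.289)"
```

```text
clock: 5.65
ee_pos: [0.5301, -0.0332, 0.1276]
orientation: [[-0.278, -0.961, 0.004], [-0.961, 0.278, 0.0], [-0.001, -0.003, -1.0]]
force: [0.5, 0.2, 0.0]
finger_gap: 0.0002
finger_force: 0.0
ee [ 0.5301 -0.0332  0.1276] shift [0.0001 0.0012 0.0296] turn [-0.0035  0.001   0.0001] F [0.5 0.2 0. ] t 5.65
```

```bash
python3 -m handwheel '[[[0,0,0.007],[0,0,0],-1],[[0,0,0.014],[0,0,0],-1],[[0,0,0.021],[0,0,0],-1],[[0,0,0.027],[0,0,0],-1],[[0,0,0.028],[0,0,0],-1],[[0,0,0.028],[0,0,0],-1]]'
python3 - <<'E'
import numpy as np
from h import *
to(.529,-.033,.098,1.289)
r=.028
for p,e in [(0,.003),(0,.006)]+[(.1*k,.0065) for k in range(1,9)]:
    print(round(p,1),np.round([r*(np.cos(p)-1)-e*np.sin(p),r*np.sin(p)+e*np.cos(p)],4))
E
```

```text
clock: 6.25
ee_pos: [0.5295, -0.0332, 0.098]
orientation: [[-0.278, -0.961, 0.002], [-0.961, 0.278, 0.0], [-0.001, -0.001, -1.0]]
force: [-0.6, 0.7, -1.0]
finger_gap: -0.0001
finger_force: 0.0
ee [ 0.5295 -0.0332  0.098 ] shift [-0.      0.0006  0.    ] turn [-0.0015  0.0007 -0.0002] F [-0.6  0.7 -1. ] t 6.25
0 [0.    0.003]
0 [0.    0.006]
0.1 [-0.0008  0.0093]
0.2 [-0.0018  0.0119]
0.3 [-0.0032  0.0145]
0.4 [-0.0047  0.0169]
0.5 [-0.0065  0.0191]
0.6 [-0.0086  0.0212]
0.7 [-0.0108  0.023 ]
0.8 [-0.0132  0.0246]
```

In the slot, with the tip at 0.098 and no contact force. Now I'll turn it.

```bash
python3 -m handwheel '[[[0,0.003,0],[0,0,0],-1],[[0,0.006,0],[0,0,0],-1],[[-0.0008,0.0093,0],[0,0,0.1],-1],[[-0.0018,0.0119,0],[0,0,0.2],-1],[[-0.0032,0.0145,0],[0,0,0.3],-1],[[-0.0047,0.0169,0],[0,0,0.4],-1],[[-0.0065,0.0191,0],[0,0,0.5],-1],[[-0.0086,0.0212,0],[0,0,0.6],-1],[[-0.0108,0.023,0],[0,0,0.7],-1],[[-0.0132,0.0246,0],[0,0,0.8],-1]]'
python3 - <<'E'
import numpy as np
from h import *
# goals: tool x outward at angle; tool-y yaw decreases with cw turn; slot yaw -> -0.04
c=np.array([.537,-.0058]); r=.028
for a,e in [(.95,.0065),(1.1,.0065),(1.2,.0065),(1.33,.0065),(1.33,.009)]:
    yaw=1.289-a; y=np.array([-np.sin(yaw),np.cos(yaw)]); x=np.array([-y[1],y[0]])
    p=c+r*x+e*y; print(a,p); to(*p,.098,yaw)
E
```

```text
clock: 7.25
ee_pos: [0.5099, -0.014, 0.0989]
orientation: [[-0.885, -0.466, 0.003], [-0.466, 0.885, -0.0], [-0.003, -0.002, -1.0]]
force: [2.3, -3.0, 0.0]
finger_gap: 0.0002
finger_force: 1.5
0.95 [ 0.50843201 -0.00898117]
ee [ 0.5099 -0.014   0.0989] shift [-0.0011  0.0052  0.0009] turn [-0.0018  0.003   0.1455] F [ 2.3 -3.   0. ] t 7.25
1.1 [ 0.50827741 -0.0046763 ]
ee [ 0.5099 -0.014   0.0989] shift [-0.0029  0.009   0.0009] turn [-0.0015  0.0032  0.2955] F [ 2.3 -3.   0. ] t 7.25
1.2 [ 0.50853308 -0.00181444]
ee [ 0.5099 -0.014   0.0989] shift [-0.0045  0.0114  0.0009] turn [-0.0014  0.0032  0.3955] F [ 2.3 -3.   0. ] t 7.25
1.33 [0.50928996 0.00184222]
ee [ 0.5099 -0.014   0.0989] shift [-0.0069  0.0143  0.0009] turn [-0.0012  0.0033  0.5255] F [ 2.3 -3.   0. ] t 7.25
1.33 [0.50939243 0.00434011]
ee [ 0.5099 -0.014   0.0989] shift [-0.0081  0.0165  0.0009] turn [-0.0012  0.0033  0.5255] F [ 2.3 -3.   0. ] t 7.25
```

```bash
python3 -m handwheel '[[[-0.0011,0.0052,0],[0,0,0.13],-1],[[-0.0029,0.009,0],[0,0,0.27],-1],[[-0.0045,0.0114,0],[0,0,0.38],-1],[[-0.0069,0.0143,0],[0,0,0.5],-1],[[-0.0075,0.0155,0],[0,0,0.525],-1],[[-0.0081,0.0165,0],[0,0,0.525],-1],[[-0.0081,0.0165,0],[0,0,0.525],-1]]'

```

```text
clock: 7.95
ee_pos: [0.5097, 0.003, 0.0993]
orientation: [[-0.999, 0.036, 0.004], [0.036, 0.999, -0.003], [-0.004, -0.003, -1.0]]
force: [3.0, -8.9, -0.4]
finger_gap: -0.0001
finger_force: 3.7
```

```bash
python3 -m handwheel '[[[0,0.0015,0],[0,0,0],-1],[[0,0.003,0],[0,0,0],-1],[[0,0.003,0],[0,0,0],-1],[[0,0.003,0],[0,0,0],-1]]'

```

```text
clock: 8.35
ee_pos: [0.5096, 0.0035, 0.0993]
orientation: [[-0.999, 0.038, 0.003], [0.038, 0.999, -0.007], [-0.004, -0.007, -1.0]]
force: [5.9, -17.1, -1.4]
finger_gap: 0.0002
finger_force: 7.8
```

At the stop: the force rose to 17 N with only 0.5 mm of motion. I'll back off from the wall to mid-slot, draw the finger out and check.

```bash
python3 -m handwheel '[[[0,-0.003,0],[0,0,0],-1],[[0,-0.006,0],[0,0,0],-1],[[0,-0.007,0],[0,0,0],-1],[[0,-0.007,-0.01],[0,0,0],-1],[[0,-0.007,-0.03],[0,0,0],-1],[[0,-0.007,-0.07],[0,0,0],-1],[[0,-0.007,-0.12],[0,0,0],-1],[[0.05,-0.007,-0.15],[0,0,0],-1],[[0.05,-0.007,-0.15],[0,0,0],-1],[[0.05,-0.007,-0.15],[0,0,0],-1]]'
python3 -c "
from h import *
snap('wrist','w3a'); snap('wrist','w3'); snap('scene','s3'); to(.46,0,.25,-.04)"
```

```text
clock: 9.35
ee_pos: [0.4585, 0.0031, 0.2505]
orientation: [[-0.999, 0.035, 0.006], [0.035, 0.999, 0.003], [-0.006, 0.003, -1.0]]
force: [0.5, -0.4, -0.5]
finger_gap: -0.0001
finger_force: 0.0
ee [0.4586 0.0027 0.2468] shift [-0.0015 -0.0027 -0.0032] turn [0.0002 0.0001 0.0042] F [ 0.3 -0.1 -0.5] t 9.5
```

View pics/w3.png

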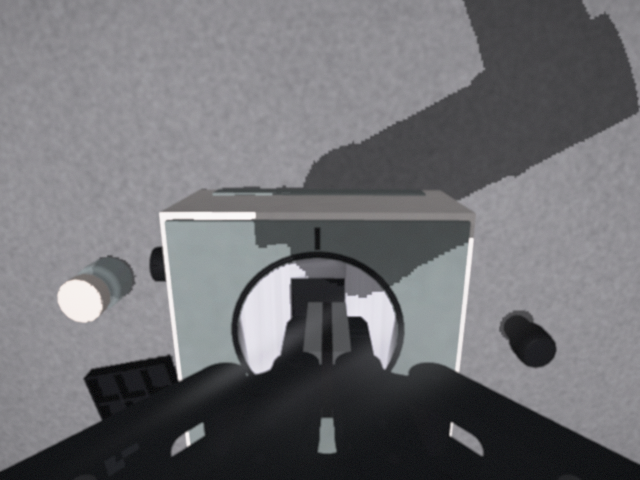

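View pics/s3.png

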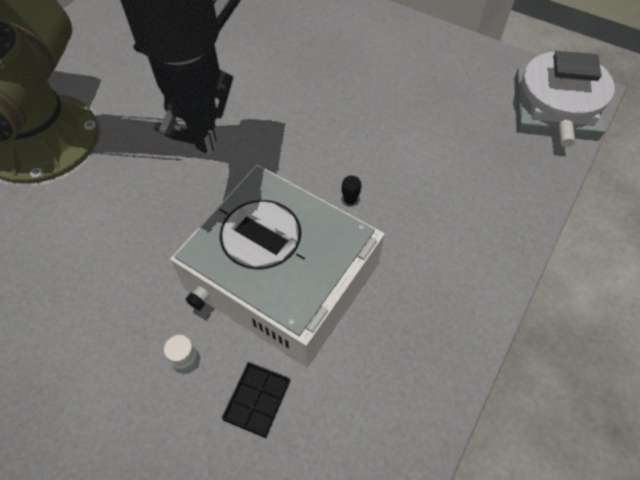

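The scene view shows the panel flush. The slot, from (237,222) to (287,251), is in line with the marks at (224,212) and (301,257). The eyepiece, jar and tray are where they were, and the gripper is clear.

```bash
python3 -c "
from station import env
print(env.job_done())"
```

```text
the job is handed in; nothing more can be done
None
```

The panel is pressed shut and the fastener is turned clockwise to its locked stop. The finger is drawn out, the eyepiece, jar and tray are where they stood, and the job is handed in at about 9.5 s; the hand-in returned no verdict.

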